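# Feel for the lid release of a tube warmer

### The arm

A 7-joint arm with a two-finger parallel gripper is mounted at the origin on the work surface. World frame = base frame: x ahead of the robot, y to its left, z up, the work surface at z = 0. Lengths are in mm, angles in rad, forces in N, time in s.
With the tool pointing down it reaches from about 400 to 750 mm from the base axis. Payload 19.5 kg.
Tool frame: the origin (TCP) lies midway between the tips of the shut fingers; the grasp point (between the pads) lies 19 mm behind it; z points along the fingers, y is the direction in which the jaws open and shut (so a half turn about z gives the same grasp; the last joint's range is limited). The gripper opens to 85 mm and grips with 20 to 120 N. Pads are 22 mm wide; open, the fingers measure 114 mm over their backs; the gripper's body (76 mm by 85 mm) begins 54 mm behind the grasp point. The pads swing forward as they close: fully open they stand 13 mm farther back than shut.
Start: joints at [-1.315, 0.707, -0.028, 1.485, 0.022, 0.951, -0.075], TCP at [168.703, 549.667, 231.268] pointing down, gripper open.
Joint ranges: [-2.71, 2.71], [-0.32, 2.16], [-1.57, 1.52], [0, 2.45], [-1.46, 4.6], [0, 2.02], [-2.83, 2.83]. Speed limits (rad/s): [1.89, 1.89, 2.57, 2.57, 3.01, 3.01, 3.01].

### API

Orientations are given as a rotation vector (axis times angle).
In Python, from cell import arm gives the robot as it stands. The module is installed in compiled form; this text tells all that it offers.
- The arm moves only by the tool carry_out, never from a script. Its arguments are lists of equal length, an entry for each row: "claw": the closure, from -1 (fully open) to 1 (shut), so that 0 is half open; "dp": the shift along the tool's x, y, z in m, a list of three; "yaw": the turn about the tool's z in rad. A call has 1 to 5 rows; each row is the pose to reach, as a shift and turn from the pose commanded when the call began, along the tool's axes at that moment; what a row does not reach only later rows make up. A row lasts 1/10 s, in which the tool goes at most 50 mm and 8.59 degrees, less where a joint would pass 70% of its speed; a pose out of reach is approached as far as the arm can. A call with a gripper value outside its range is refused whole. The fingers move at their own pace and stop on an object; the grip force is fixed at half the most. Time passes only in rows, so rows that repeat a pose let the fingers close. It gives the time, the measured TCP pose, the force and the opening at its end, in the units of the state.
- arm.read_state(): the state, without advancing time (a new reading comes with each control period).
- arm.grab_frame(name): name is "scene" or "top" or "wrist"; returns a dict with "color" (384x512x3 uint8, red, green, blue), "camera_matrix" (3x3 intrinsics, pixels), "R" (3x3) and "t" (3): a world point X has camera coordinates R X + t. Camera axes: x right, y down, z forward; pixel columns grow to the right and rows downward; lengths in mm; the calibration is good to about 2 mm. A picture is of the moment at which its call begins. There is no depth.
- arm.hand_in(): hands the job in, once; it reports no verdict.
Trained networks look in a picture, given as the dict that the camera call returned (one of the last four; its "shot" number tells which), for a name from the list of things; names that differ only in an ending like _2 or _b are one class to them, and where a whole thing is asked for, a point or a joint stands for the part that bears it (a point fixed in the world has none). Each returns a list of dicts, best first, with "score" (0 to 1); they miss things now and then, are a little off and sometimes report something else, mostly with a low value. They report only what shows in the picture. A call takes as long as a camera call.
- arm.spot_in(picture, thing): "point" ([x, y, z] in mm, in the coordinates of the camera as it stood for that picture, good to about 4 mm: the middle of the surface that is visible of it).
- arm.landmark_of(picture, thing): "point" ([x, y, z] in mm, in the coordinates of the camera as it stood for that picture, good to about 4 mm: a listed point, or the origin of a listed thing).
The state is a dict: "time_s": time; "qpos": joint angles; "joint_vel": joint speeds; "joint_efforts": joint torques, N m; "ee_pos": TCP position; "tool_rot": TCP orientation; "wrist_force": force on the tool from outside, world axes, zero at the start; "ft_torque": the same for the moment, N m; "finger_gap": finger opening in mm.
Only numpy, scipy, OpenCV 4.12 (cv2) and the standard library are available. Lean on these libraries where they do the work, as an engineer would, in place of code of your own. Each camera call takes 0.05 s, during which the arm holds its last target.

### The job

Open the tube warmer by touch: lay a fingertip on the left-hand end (the robot's left) of the narrow strip along the top of its front edge, run it along the strip to the right until it drops into the notch, and press the key inside the notch fully down so that the lid pops ajar. Grasp and lift nothing, leave the glassware and tubes around it undisturbed, and finish clear of everything.

Things in the scene. Friction and masses are not known exactly. Their poses are not given: they have to be found in the camera images.
- warmer: low white fixed tube warmer, 91 mm high, with grey cheeks, the right one a broad control panel, and a windowed lid. Origin on the table under the middle of the front strip; x to the rear, y to the left along the strip, z up; it spans x -14 to 240 and y -235 to 157 mm. A trough (x 12 to 40 mm, 20 mm deep) parts strip and lid
- strip_left (a point): centre of the strip's flat top at its left-hand end, where it meets the left cheek (1 mm higher). The strip is a plain white bar along the warmer's y, 24 mm wide, top 90 mm above the table, in view for 240 mm between the cheeks. Its left 78 mm are always plain
- strip_right (a point): centre of the strip's top at its right-hand end, at the control panel (1 mm higher). The strip's one notch, 44 mm long, is cut through its whole width; its place is not given and changes: its middle lies anywhere 100 to 210 mm from strip_left. Find it by feel or sight. In it sits a white key, its top 7 mm below the strip's top
- release (a joint): the key in the notch: 0 up, 0.008 m fully down (its top then 15 mm below the strip's top). It moves straight down under about 6 to 10 N and stays where it is left
- lid (a joint): the lid, hinged at its rear: 0 shut (flush with the strip), driven by the key through a linkage up to 0.14 rad ajar with the key fully down, when its front edge stands 24 mm above the strip's top, and it stays there
- tube_a: loose upright 50 ml tube with a screw cap, 112 mm tall, 35 mm across the cap; origin at the centre of its underside. Leave alone
- tube_b: loose upright 50 ml tube with a screw cap, 112 mm tall, 35 mm across the cap; origin at the centre of its underside. Leave alone
- tube_c: loose upright 50 ml tube with a screw cap, 112 mm tall, 35 mm across the cap; origin at the centre of its underside. Leave alone
- vial: small loose jar, 28 mm across, 45 mm tall, on the warmer's left cheek towards the rear; origin at the centre of its underside. Leave alone
- beaker: loose open glass beaker, 72 mm across, 90 mm tall; origin at the centre of its underside. Leave alone
- tip_box: loose grey open box, 80 x 120 x 50 mm; origin at the centre of its underside. Leave alone

How it is judged:
By the outcome, as a careful person would: the job done as asked, in the order asked, and still so for the second after the job is handed in, with the robot touching nothing.
It also fails if it takes over 58 s, if anything falls off the work surface, if the arm or the gripper's body presses on something with over 40 N, if the wrist force passes 120 N, or if a joint passes its speed limit or range.

## Working session

There is one attempt and no reset: what is moved stays moved. The work goes in short steps, Python scripts to look and compute and a tool call to move; the robot and the scene stay as the last step left them, time stands still between calls to the robot, and variables do not carry over. Pictures are saved under pics/ and viewed, and the job is handed in when it is done.

Besides the shell and the picture viewer there is one more tool, called by a JSON object that holds its "name" and its "arguments". carry_out: Moves the arm, as the interface text tells. Its arguments: {"type":"object","properties":{"claw":{"type":"array"},"dp":{"type":"array"},"yaw":{"type":"array"}},"required":["claw","dp","yaw"]}

```bash
mkdir -p pics; cat > h.py <<'E'
from cell import arm
import numpy as np, cv2
from scipy.spatial.transform import Rotation as Ro
np.set_printoptions(precision=2,suppress=True)
def save(f,n): cv2.imwrite(f'pics/{n}.png',f['color'][:,:,::-1])
def w(f,p): return np.array(f['R']).T@(np.array(p)-np.array(f['t']))
def proj(f,X):
    c=np.array(f['camera_matrix'])@(np.array(f['R'])@np.array(X)+np.array(f['t'])); return c[:2]/c[2]
def ray(f,u,v,z):
    R=np.array(f['R']);t=np.array(f['t']);d=R.T@np.linalg.inv(np.array(f['camera_matrix']))@np.array([u,v,1.]);c=-R.T@t
    return c+d*(z-c[2])/d[2]
E
python3 - <<'E'
from h import *
s=arm.read_state()
for k in s: print(k,np.array(s[k]))
print(Ro.from_rotvec(s['tool_rot']).as_matrix())
for n in('scene','top'):
    f=arm.grab_frame(n); save(f,n+'0')
    for th in('warmer','strip_left','strip_right','tube_a','beaker','tip_box','vial'):
        print(n,th,[(round(d['score'],2),w(f,d['point'])) for d in arm.landmark_of(f,th)][:4])
    print('release',[(round(d['score'],2),w(f,d['point'])) for d in arm.spot_in(f,'release')][:4])
E
```

```text
time_s 0.0
qpos [-1.31  0.71 -0.03  1.49  0.02  0.95 -0.08]
joint_vel [ 0. -0.  0. -0. -0. -0. -0.]
joint_efforts [  0.   -88.32   1.23 -23.62   0.02   0.01   0.  ]
ee_pos [168.63 549.42 230.82]
tool_rot [-0.47 -3.11  0.  ]
wrist_force [-0.22  0.26 -0.05]
ft_torque [ 0.01  0.06 -0.05]
finger_gap 85.14668656682213
[[-0.96  0.29 -0.  ]
 [ 0.29  0.96 -0.  ]
 [-0.   -0.   -1.  ]]
scene warmer [(0.85, array([558.07,  67.85,   2.1 ]))]
scene strip_left [(0.88, array([554.08, 185.  ,  95.35]))]
scene strip_right [(0.77, array([559.23, -57.48,  91.72])), (0.5, array([ 477.04, -424.17,    3.2 ]))]
scene tube_a [(0.95, array([374.63,  39.28,   2.27])), (0.57, array([ 384.3 , -179.07,    3.52]))]
scene beaker [(0.92, array([ 474.33, -421.55,    1.  ]))]
scene tip_box [(0.67, array([ 605.04, -468.58,    4.14]))]
scene vial [(0.76, array([754.73, 211.66,  91.78])), (0.43, array([559.47,  66.21,   5.7 ]))]
release [(0.8, array([561.1 ,  42.26,  82.75]))]
top warmer [(0.57, array([555.04,  66.65,  -1.25]))]
top strip_left [(0.65, array([546.28, 193.17,  89.04])), (0.26, array([ 477.09, -424.45,    1.87]))]
top strip_right [(0.72, array([562.36, -55.62,  93.53]))]
top tube_a [(0.94, array([404.82, 195.8 ,   2.81])), (0.7, array([379.32,  43.41,  -1.74])), (0.62, array([ 385.95, -177.4 ,    6.36]))]
top beaker [(0.72, array([ 479.79, -422.47,    6.58]))]
top tip_box [(0.81, array([ 611.93, -470.38,   -3.11]))]
top vial []
release [(0.66, array([560.98,  41.12,  86.29]))]
```

View pics/scene0.png

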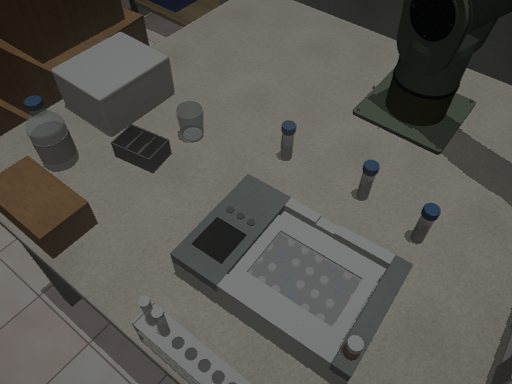

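View pics/top0.png

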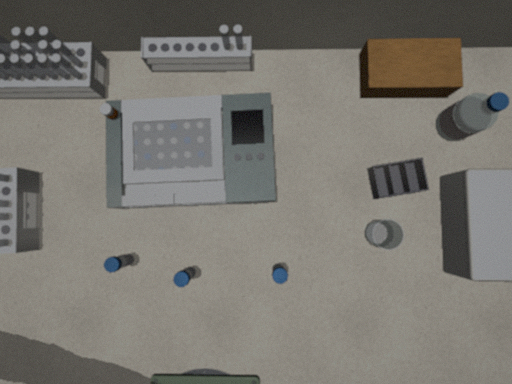

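```bash
python3 - <<'E'
from h import *
f=arm.grab_frame('top'); g=arm.grab_frame('scene')
import pickle; pickle.dump((f,g),open('fr.pkl','wb'))
c=f['color'][165:225,100:280,::-1]; c=cv2.resize(c,None,fx=4.4,fy=4.4,interpolation=cv2.INTER_CUBIC)
d=g['color'][190:290,250:420,::-1]; d=cv2.resize(d,None,fx=4,fy=4,interpolation=cv2.INTER_CUBIC)[:330]
cv2.imwrite('pics/ct.png',cv2.convertScaleAbs(c,alpha=1.4)); cv2.imwrite('pics/cs.png',cv2.convertScaleAbs(d,alpha=1.4))
for ff in(f,g):
  print(np.array(ff['camera_matrix'])[0,0], -np.array(ff['R']).T@ff['t'])
  for X in([550,188,90],[560,-53,90],[557,67,90]): print(proj(ff,X))
E
```

```text
368.98970964158593 [ 508.59 -133.63  936.03]
[120.91 200.72]
[224.66 196.5 ]
[172.83 197.75]
435.4187938993106 [1048.84  236.5   820.23]
[392.64 259.77]
[287.65 201.36]
[336.88 229.67]
```

View pics/ct.png

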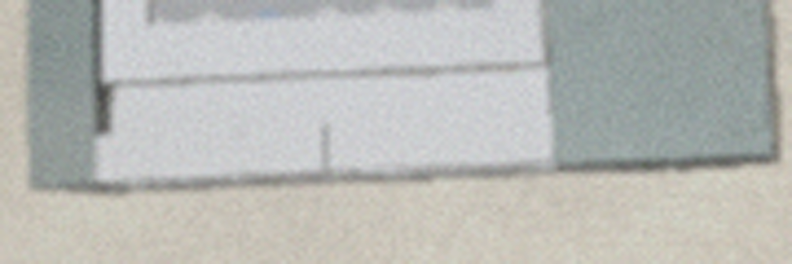

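View pics/cs.png

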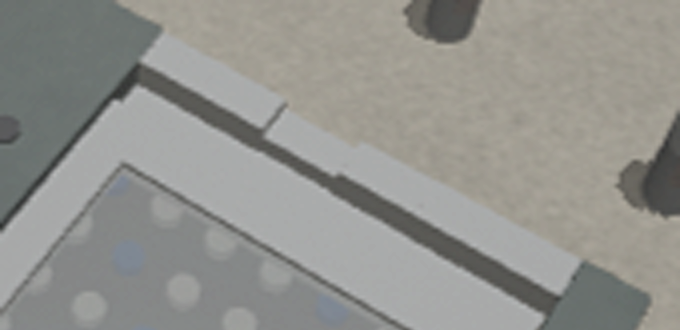

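```bash
python3 - <<'E'
from h import *
import pickle; f,g=pickle.load(open('fr.pkl','rb'))
for n,u,v in [('LF',582,262),('LR',556,298),('RF',165,32),('RR',140,68),('nRF',286,103),('nRR',264,133),('nLF',360,145),('nLR',335,178)]:
    print(n,ray(g,250+(u+.5)/4-.5,190+(v+.5)/4-.5,90)[:2])
for n,u,v in [('LF',96,183),('RF',555,166),('nR?',325,170)]:
    print('top',n,ray(f,100+u/4.4-.4,165+v/4.4-.4,90)[:2])
print('tubes'); 
for ff in(f,g):
  for th in('tube_a',): print([(round(d['score'],2),w(ff,d['point'])) for d in arm.landmark_of(ff,th)] if 0 else '')
E
```

```text
LF [537.63 187.07]
LR [563.41 186.32]
RF [547.51 -53.44]
RR [575.35 -49.88]
nRF [546.75  22.66]
nRR [569.7   24.06]
nLF [545.55  66.52]
nLR [570.59  67.09]
top LF [537.33 186.4 ]
top RF [546.58 -55.59]
top nR? [544.33  65.27]
tubes
```

```bash
cat >> h.py <<'E'
def go(X,ang=None):
    s=arm.read_state();M=Ro.from_rotvec(s['tool_rot']).as_matrix()
    a=np.degrees(np.arctan2(M[1,1],M[0,1]))
    print('t',round(s['time_s'],2),'pos',np.array(s['ee_pos']),'F',np.array(s['wrist_force']),'gap',round(s['finger_gap'],1),'yaxis deg',round(a,2),'tilt',M[:,2])
    print('dp m',np.round(M.T@(np.array(X)-s['ee_pos'])/1000,4),'yaw',None if ang is None else round(np.radians(-((ang-a+180)%360-180)),4))
E
python3 -c "
from h import *
go([551,173,180],2.35)"
```

```text
t 1.0 pos [168.69 549.67 231.28] F [1.06 0.49 0.74] gap 85.3 yaxis deg 72.94 tilt [-0. -0. -1.]
dp m [-0.48 -0.25  0.05] yaw 1.232
```

{"name": "carry_out", "arguments": {"claw": [1,1,1,1,1], "dp": [[-0.03,-0.015,0],[-0.06,-0.03,0],[-0.1,-0.05,0],[-0.14,-0.07,0],[-0.18,-0.09,0]], "yaw": [0.09,0.18,0.28,0.38,0.48]}}

```text
time_s: 1.5
ee_pos: [315.4, 409.5, 231.4]
tool_rot: [1.197, 2.905, 0.0]
wrist_force: [0.9, 1.1, -0.5]
finger_gap: 11.7
```

```bash
python3 -c "
from h import *
go([551,173,180],2.35)"
```

```text
t 1.5 pos [315.4  409.51 231.42] F [ 0.92  1.1  -0.52] gap 11.7 yaxis deg 45.21 tilt [ 0.  0. -1.]
dp m [-0.33 -0.    0.05] yaw 0.7481
```

{"name": "carry_out", "arguments": {"claw": [1,1,1,1,1], "dp": [[-0.04,0,0],[-0.08,0,0],[-0.12,0,0.01],[-0.16,0,0.02],[-0.2,0,0.02]], "yaw": [0.1,0.2,0.3,0.4,0.5]}}

```text
time_s: 2.0
ee_pos: [457.5, 269.0, 210.4]
tool_rot: [-1.878, -2.518, 0.002]
wrist_force: [-0.2, 0.4, -0.5]
finger_gap: -0.1
```

```bash
python3 -c "
from h import *
go([551,173,180],2.35)"
```

```text
t 2.0 pos [457.51 269.04 210.39] F [-0.2   0.36 -0.48] gap -0.1 yaxis deg 16.56 tilt [-0. -0. -1.]
dp m [-0.12  0.06  0.03] yaw 0.248
```

{"name": "carry_out", "arguments": {"claw": [1,1,1,1,1], "dp": [[-0.04,0.02,0.01],[-0.08,0.04,0.02],[-0.118,0.062,0.03],[-0.118,0.062,0.05],[-0.118,0.062,0.05]], "yaw": [0.1,0.2,0.248,0.248,0.248]}}

```text
time_s: 2.5
ee_pos: [549.7, 174.5, 159.3]
tool_rot: [-2.171, -2.268, 0.005]
wrist_force: [-0.7, 1.4, 0.8]
finger_gap: -0.1
```

```bash
python3 - <<'E'
from h import *
go([551,173,100],2.35)
f=arm.grab_frame('wrist'); g=arm.grab_frame('scene')
save(f,'w1')
d=cv2.resize(g['color'][130:330,220:460],None,fx=3,fy=3,interpolation=cv2.INTER_CUBIC)
cv2.imwrite('pics/s1.png',d[:,:,::-1])
for X in([550.5,187,90],[560,-53,90],arm.read_state()['ee_pos']): print(proj(f,X),proj(g,X))
for n in('strip_left','strip_right'): print([(d['score'],w(f,d['point'])) for d in arm.landmark_of(f,n)])
E
```

```text
t 2.5 pos [549.67 174.54 159.29] F [-0.67  1.36  0.83] gap -0.1 yaxis deg 2.5 tilt [-0. -0. -1.]
dp m [-0.    0.    0.06] yaw 0.0027
[264.25 187.05] [392.05 259.67]
[261.95 433.1 ] [287.65 201.36]
[263.66 247.69] [396.75 236.1 ]
[(0.93, array([548.12, 186.94,  91.78]))]
[(0.5, array([409.56, 198.39,  -1.48]))]
```

View pics/w1.png

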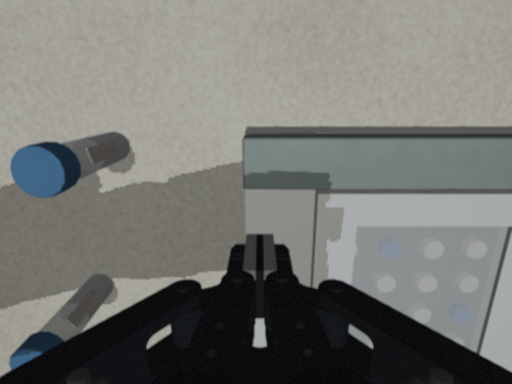

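View pics/s1.png

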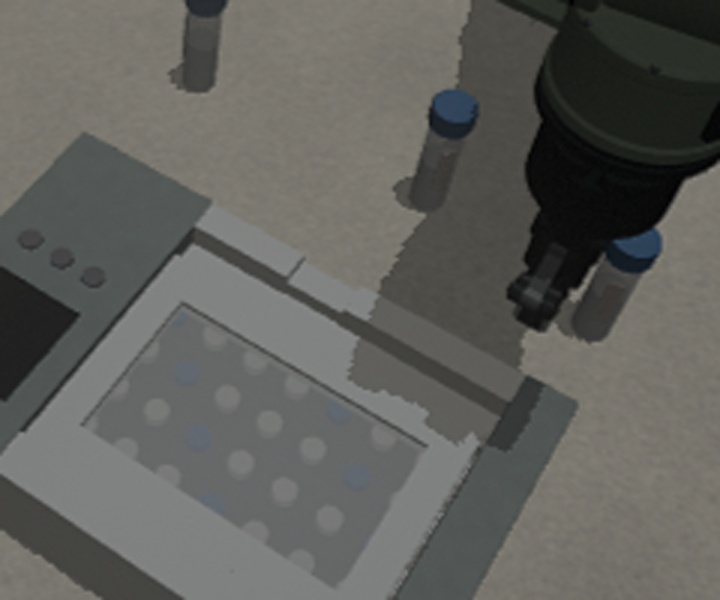

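{"name": "carry_out", "arguments": {"claw": [1,1,1,1,1], "dp": [[0,0.001,0.025],[-0.001,0.001,0.045],[-0.001,0.001,0.055],[-0.001,0.001,0.061],[-0.001,0.001,0.063]], "yaw": [0,0,0,0,0]}}

```text
time_s: 3.2
ee_pos: [551.4, 174.8, 98.6]
tool_rot: [2.17, 2.271, 0.0]
wrist_force: [0.5, 0.4, 0.3]
finger_gap: -0.0
```

```bash
python3 - <<'E'
from h import *
go([551,173,90],2.35)
E
```

```text
t 3.2 pos [551.42 174.77  98.58] F [0.51 0.35 0.3 ] gap -0.0 yaxis deg 2.6 tilt [ 0.  0. -1.]
dp m [-0.   -0.    0.01] yaw 0.0044
```

{"name": "carry_out", "arguments": {"claw": [1,1,1,1,1], "dp": [[0,0,0.001],[0,0,0.002],[0,0,0.003],[0,0,0.004],[0,0,0.004]], "yaw": [0,0,0,0,0]}}

```text
time_s: 3.7
ee_pos: [551.3, 174.4, 94.3]
tool_rot: [2.171, 2.271, -0.0]
wrist_force: [-0.5, -0.4, -0.0]
finger_gap: -0.1
```

{"name": "carry_out", "arguments": {"claw": [1,1,1,1], "dp": [[0,0,0.001],[0,0,0.002],[0,0,0.002],[0,0,0.002]], "yaw": [0,0,0,0]}}

```text
time_s: 4.1
ee_pos: [551.3, 174.4, 92.3]
tool_rot: [2.171, 2.271, -0.0]
wrist_force: [0.6, 0.6, 0.0]
finger_gap: 0.0
```

{"name": "carry_out", "arguments": {"claw": [1,1,1,1], "dp": [[0,0,0.001],[0,0,0.002],[0,0,0.002],[0,0,0.002]], "yaw": [0,0,0,0]}}

```text
time_s: 4.5
ee_pos: [551.4, 174.5, 90.5]
tool_rot: [2.171, 2.271, 0.0]
wrist_force: [-1.0, -0.7, 5.3]
finger_gap: 0.2
```

{"name": "carry_out", "arguments": {"claw": [1,1,1,1,1], "dp": [[-0.003,0,0.0003],[-0.007,0,0.0003],[-0.012,0,0.0003],[-0.017,0,0.0003],[-0.022,0,0.0003]], "yaw": [0,0,0,0,0]}}

```text
time_s: 5.0
ee_pos: [552.7, 153.5, 90.5]
tool_rot: [-2.17, -2.272, -0.003]
wrist_force: [0.0, 6.7, 7.7]
finger_gap: -0.1
```

{"name": "carry_out", "arguments": {"claw": [1,1,1,1,1], "dp": [[-0.005,0,0],[-0.011,0,0],[-0.017,0,0],[-0.023,0,0],[-0.029,0,0]], "yaw": [0,0,0,0,0]}}

```text
time_s: 5.5
ee_pos: [554.0, 124.4, 90.5]
tool_rot: [-2.17, -2.272, -0.003]
wrist_force: [-0.6, 6.0, 7.7]
finger_gap: -0.2
```

{"name": "carry_out", "arguments": {"claw": [1,1,1,1,1], "dp": [[-0.006,0,0],[-0.012,0,0],[-0.018,0,0],[-0.024,0,0],[-0.03,0,0]], "yaw": [0,0,0,0,0]}}

```text
time_s: 6.0
ee_pos: [555.0, 93.4, 90.1]
tool_rot: [2.171, 2.271, 0.0]
wrist_force: [0.2, 4.6, 4.9]
finger_gap: -0.1
```

```bash
python3 - <<'E'
from h import *
go([557,44.5,90],2.35)
E
```

```text
t 6.0 pos [555.04  93.45  90.09] F [0.16 4.63 4.86] gap -0.1 yaxis deg 2.59 tilt [ 0.  0. -1.]
dp m [-0.05 -0.    0.  ] yaw 0.0041
```

{"name": "carry_out", "arguments": {"claw": [1,1,1,1,1], "dp": [[-0.004,0,0.0003],[-0.009,0,0.0004],[-0.014,0,0.0004],[-0.019,0,0.0004],[-0.024,0,0.0004]], "yaw": [0,0,0,0,0]}}

```text
time_s: 6.5
ee_pos: [556.5, 70.3, 90.0]
tool_rot: [-2.17, -2.272, -0.003]
wrist_force: [0.6, 6.5, 10.5]
finger_gap: -0.3
```

{"name": "carry_out", "arguments": {"claw": [1,1,1,1,1], "dp": [[-0.003,0,0],[-0.006,0,0],[-0.009,0,0],[-0.012,0,0],[-0.015,0,0]], "yaw": [0,0,0,0,0]}}

```text
time_s: 7.0
ee_pos: [556.7, 54.3, 89.6]
tool_rot: [2.171, 2.271, -0.0]
wrist_force: [-0.1, -0.8, -0.1]
finger_gap: 0.3
```

{"name": "carry_out", "arguments": {"claw": [1,1,1,1,1], "dp": [[-0.003,0,0.001],[-0.006,0,0.002],[-0.009,0,0.003],[-0.01,0,0.004],[-0.01,0,0.005]], "yaw": [0,0,0,0,0]}}

```text
time_s: 7.5
ee_pos: [557.2, 44.4, 84.5]
tool_rot: [2.171, 2.271, -0.0]
wrist_force: [1.0, 0.4, -0.3]
finger_gap: -0.5
```

{"name": "carry_out", "arguments": {"claw": [1,1,1,1], "dp": [[0,0,0.001],[0,0,0.002],[0,0,0.003],[0,0,0.003]], "yaw": [0,0,0,0]}}

```text
time_s: 7.9
ee_pos: [557.2, 44.7, 81.7]
tool_rot: [2.171, 2.271, -0.0]
wrist_force: [0.4, -1.0, 4.1]
finger_gap: -0.0
```

```bash
python3 - <<'E'
from h import *
go([557,44.5,75],2.35)
E
```

```text
t 7.9 pos [557.17  44.69  81.67] F [ 0.42 -0.97  4.07] gap -0.0 yaxis deg 2.59 tilt [-0. -0. -1.]
dp m [-0.   -0.    0.01] yaw 0.0041
```

{"name": "carry_out", "arguments": {"claw": [1,1,1,1,1], "dp": [[0,0,0.001],[0,0,0.002],[0,0,0.003],[0,0,0.004],[0,0,0.005]], "yaw": [0,0,0,0,0]}}

```text
time_s: 8.4
ee_pos: [557.2, 44.7, 76.8]
tool_rot: [2.171, 2.271, 0.0]
wrist_force: [-1.8, 0.0, 7.9]
finger_gap: -0.4
```

{"name": "carry_out", "arguments": {"claw": [1,1,1,1], "dp": [[0,0,0.001],[0,0,0.002],[0,0,0.0025],[0,0,0.003]], "yaw": [0,0,0,0]}}

```text
time_s: 8.8
ee_pos: [557.4, 44.6, 74.8]
tool_rot: [2.17, 2.27, 0.001]
wrist_force: [-8.0, -0.6, 35.3]
finger_gap: 0.2
```

{"name": "carry_out", "arguments": {"claw": [1,1,1,1,1], "dp": [[0,0,-0.003],[0,0,-0.01],[0,0,-0.02],[0,0,-0.04],[0,0,-0.06]], "yaw": [0,0,0,0,0]}}

```text
time_s: 9.3
ee_pos: [557.1, 44.6, 134.8]
tool_rot: [-2.171, -2.271, 0.0]
wrist_force: [-0.2, 0.9, 0.4]
finger_gap: -0.0
```

{"name": "carry_out", "arguments": {"claw": [1,1,1,1,1], "dp": [[0,0,-0.03],[0,0,-0.06],[0,-0.02,-0.09],[0,-0.05,-0.1],[0,-0.08,-0.1]], "yaw": [0,0,0,0,0]}}

```text
time_s: 9.8
ee_pos: [476.6, 40.9, 235.4]
tool_rot: [2.17, 2.269, 0.003]
wrist_force: [-0.0, -0.4, -0.4]
finger_gap: -0.1
```

```bash
python3 - <<'E'
from h import *
go([480,40,230],2.35)
g=arm.grab_frame('scene'); f=arm.grab_frame('wrist')
save(f,'w2')
d=cv2.resize(g['color'][130:380,190:460],None,fx=2.4,fy=2.4,interpolation=cv2.INTER_CUBIC)
cv2.imwrite('pics/s2.png',d[:,:,::-1])
E
```

```text
t 9.8 pos [476.63  40.89 235.41] F [-0.01 -0.39 -0.45] gap -0.1 yaxis deg 2.57 tilt [ 0.  0. -1.]
dp m [-0.    0.    0.01] yaw 0.0038
```

View pics/s2.png

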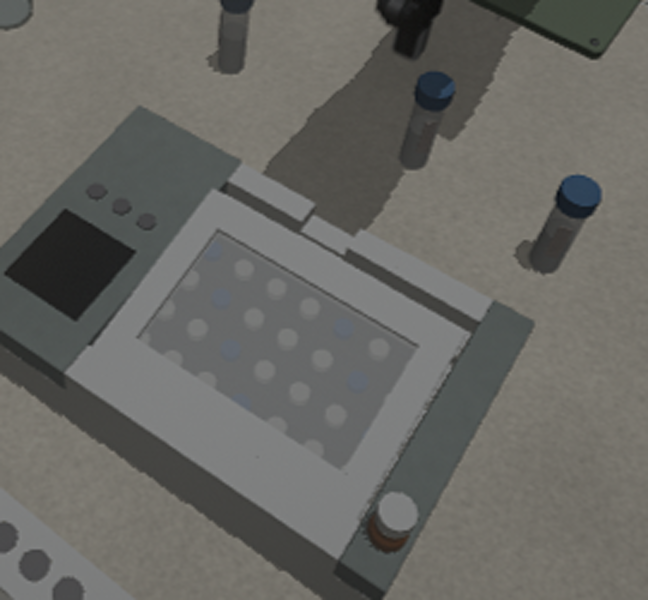

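View pics/w2.png

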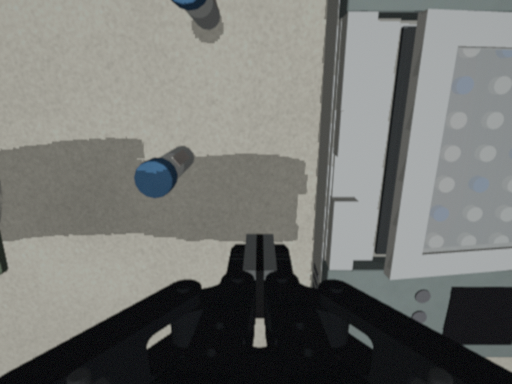

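```bash
python3 - <<'E'
from h import *
g=arm.grab_frame('scene')
ex=np.array([.999,.041,0]);ey=np.array([-.041,.999,0]);o=np.array([555.3,67,0])
c0=proj(g,o+40*ex+90*np.array([0,0,1]))
for th in(0,.07,.105,.14):
    L=24/np.sin(.14)
    p=o+(40+L*(1-np.cos(th)))*ex+[0,0,90+L*np.sin(th)]
    print(th,'lid front edge R,mid,L',proj(g,p-115*ey),proj(g,p),proj(g,p+115*ey))
d=cv2.resize(g['color'][190:290,260:410],None,fx=5,fy=5,interpolation=cv2.INTER_CUBIC)
d=cv2.convertScaleAbs(d[:,:,::-1],alpha=1.5).copy()
for th,col in((0,(0,0,255)),(.105,(0,255,255)),(.14,(0,255,0))):
    p=o+40*ex+[0,0,90+L*np.sin(th)]
    a,b=[tuple(int(x) for x in ((proj(g,p+s*ey)-[260,190]+.5)*5)) for s in(-40,-20)]
    cv2.line(d,a,b,col,1)
cv2.imwrite('pics/s3.png',d)
s=arm.read_state();print(s['time_s'])
E
```

```text
0 lid front edge R,mid,L [279.1  214.96] [327.46 242.76] [380.61 273.31]
0.07 lid front edge R,mid,L [279.28 211.65] [328.2 239.6] [382.01 270.35]
0.105 lid front edge R,mid,L [279.29 210.07] [328.49 238.11] [382.64 268.98]
0.14 lid front edge R,mid,L [279.23 208.55] [328.73 236.69] [383.24 267.68]
9.95
```

View pics/s3.png

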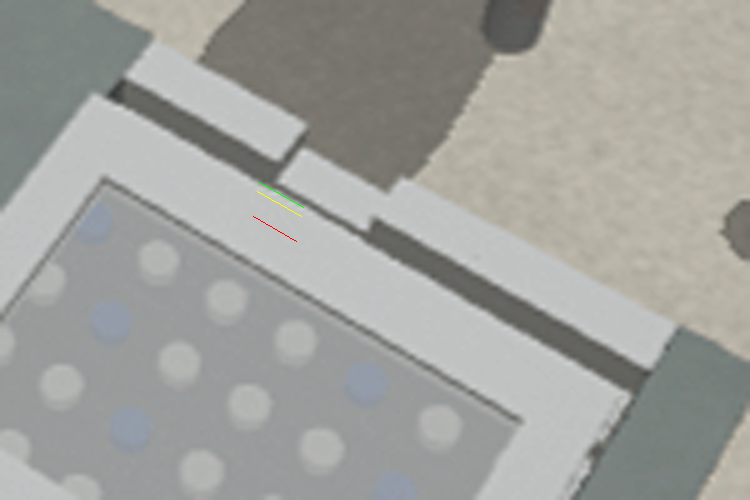

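```bash
python3 - <<'E'
from h import *
f=arm.grab_frame('top')
print([(round(d['score'],2),w(f,d['point'])) for d in arm.landmark_of(f,'tube_a')])
print(arm.hand_in())
E
```

```text
[(0.76, array([376.5 ,  41.69,  -1.63])), (0.57, array([ 383.52, -180.75,    0.83]))]
the job is handed in; nothing more can be done
None
```

The warmer is open: the key is pressed fully down, the lid stands ajar, and the job is handed in.

- **Slide:** I laid the shut fingertips on the strip about 13 mm from its left-hand end, with about 5 N of contact force. I slid right at roughly 5–10 N until the force vanished at y ≈ 54 mm. The camera had put the notch at y ≈ 22 to 66 mm.
- **Press:** I lowered the fingertips onto the key, which moved at about 8 N. I pressed it to its stop at z ≈ 75 mm, where the force rose to 35 N, then lifted straight out and backed off.
- **Lid:** In the scene picture afterwards, the lid's front edge lies on the line calculated for 0.14 rad.
- **Arm clear:** The arm stopped at about z = 235 mm with near-zero wrist force, about 10 s into the 58 s allowed.
- **Tubes and glassware:** The last top picture found two of the three tubes within the network's 4 mm accuracy of where they started. It did not report the third, at about (405, 196); that tube still stood upright in the scene picture taken after the press. I did not measure the vial, beaker and tip box again. The vial looked in place in that picture, and the arm never went near the other two.

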